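Fit the flask tray on the shaker and load the flask

TASK

Fit the flask tray onto the shaker: lay it over the two locating pins on the drive carriage and work it along, without forcing it, until both holes drop over the pins and it lies fully down on the carriage. Then move the round flask from its cork ring into either rubber ring seat of the tray, gently and upright, and leave the jar, beaker and screwdriver where they are.

Things in the scene. Friction and masses are not known exactly. Their poses are not given: they have to be found in the camera images.
- shaker: Lab shaker, fixed, off: white housing 280 x 190 mm (x, y), deck 79 mm above the bench, dark window and knob on its -x end. Origin: centre of its underside, at bench height; z up. On top is its drive carriage, an aluminium bed 180 x 100 mm that runs only along the shaker's x and has stopped up to 15 mm either way from mid-stroke: where is not reported; see or feel it. Its gear holds it.
- mid_stroke (a point): Point fixed on the shaker, at the middle of the stroke, level with the carriage's top, 98 mm above the bench; axes as the shaker's. Two steel pins stand on the carriage on its cross line, at y = +40 and -40 mm and at an unknown x of -15 to 15 mm from here: diameter 10 mm, 9.5 mm tall, the top 2.5 mm tapering to 6.8 mm diameter.
- tray: Loose aluminium flask tray, about 0.5 kg, 236 x 116 mm (x, y), 6 mm thick, at first flat on the bench. Origin: centre of its underside; z up. Two through holes, diameter 12 mm, at x = 0, y = +40 and -40 mm; it fits the pins either way round. Once home its underside lies on the carriage's top; resting on the pin tips it is 9.5 mm higher. Two rubber ring seats and a handle stand on it.
- tray_grip (a point): Middle of the tray's handle, over the tray's middle, 45 mm above its underside: a flat-sided black bar 60 mm long in the tray's y, 12 mm thick in x, from 32 to 58 mm above the underside, on two posts at y = +25 and -25 mm. Axes as the tray's.
- seat_a (a point): Centre of the rim of the ring seat at the tray's +x end (x = 74 mm), 18 mm above the tray's underside. The ring is 72 mm across outside, 54 mm inside, 12 mm high.
- seat_b (a point): The same for the ring seat at the tray's -x end (x = -74 mm).
- flask: Empty stoppered round glass flask, thick-bottomed, about 0.16 kg, at first upright in a fixed cork ring (90 mm across, 25 mm high). Ball 85 mm across, straight neck 28 mm across, white stopper; 141 mm tall. Origin: lowest point of the ball; z up the neck. Bare neck from 82 to 127 mm above the origin, then a 33 mm lip and the stopper. In a ring seat its origin is 10 mm below the rim of the ring.
- jar: Loose white jar with an orange cap, 60 mm in diameter, 85 mm tall. Origin: centre of its underside. Not to be disturbed.
- beaker: Loose clear plastic beaker, 64 mm in diameter, 80 mm tall. Origin: centre of its underside. Not to be disturbed.
- driver: Loose screwdriver lying on the bench roughly along y. Origin: at its middle, at bench height. Not to be disturbed.
Things that resemble listed ones, but are neither listed nor needed, are in the scene too. Several things have the shape of the flask; the one meant has the colours described above.

How it is judged:
By the outcome, as a careful person would: the job done as asked, in the order asked, and still so for the second after the job is handed in, with the robot touching nothing.
It also fails if it takes over 72 s, if anything falls off the work surface, if the arm or the gripper's body presses on something with over 40 N, if the wrist force passes 120 N, or if a joint passes its speed limit or range.

ROBOT

A 7-joint arm with a two-finger parallel gripper is mounted at the origin on the work surface. World frame = base frame: x ahead of the robot, y to its left, z up, the work surface at z = 0. Lengths are in m, angles in rad, forces in N, time in s.
With the tool pointing down it reaches from about 0.4 to 0.85 m from the base axis. Payload 10.4 kg.
Tool frame: the origin (TCP) lies between the finger pads; the fingertips stand 14 mm ahead of it and the grasp point (between the pads) lies 5 mm behind it; z points along the fingers, y is the line along which they close (so a half turn about z gives the same grasp; the last joint's range is limited). The gripper opens to 87 mm and grips with 3 to 60 N. Pads are 19 mm wide; open, the fingers measure 117 mm over their backs; the gripper's body (75 mm by 190 mm) begins 51 mm behind the grasp point.
Start: joints at [-1.277, 0.332, -0.065, 1.46, 0.022, 1.35, -0.088], TCP at [0.195, 0.594, 0.237] pointing down, gripper open.
Joint ranges: [-2.6, 2.6], [-0.5, 2.12], [-1.47, 1.34], [0.16, 2.42], [-1.27, 4.41], [0.06, 2.06], [-2.6, 2.6]. Speed limits (rad/s): [2.22, 2.22, 2.79, 2.79, 3.14, 3.14, 3.14].

INTERFACE

Orientations are given as a unit quaternion [x, y, z, w].
In Python, from bench import * gives the robot as it stands.
- The arm moves only by the tool drive_tool, never from a script. Its argument "deltas" is a list of rows, each a list of 7 numbers: the turn, a rotation vector about the tool's x, y, z in degrees, then the shift along the tool's x, y, z in m, then the closure, from -1 (fully open) to 1 (shut). A call has 1 to 12 rows; each row is the pose to reach, as a shift and turn from the pose commanded when the call began, along the tool's axes at that moment; what a row does not reach only later rows make up. A row lasts 1/10 s, in which the tool goes at most 50 mm and 8.59 degrees, less where a joint would pass 70% of its speed; a pose out of reach is approached as far as the arm can. A call with a gripper value outside its range is refused whole. The fingers move at their own pace and stop on an object; "squeeze" is the grip in N (left out, the last holds). Time passes only in rows, so rows that repeat a pose let the fingers close. It gives the time, the measured TCP pose, the force and the opening at its end, in the units of the state.
- read_state(): the state, without advancing time (a new reading comes with each control period).
- camera(name): name is "scene" or "top"; returns (picture, depth): 400x640x3 uint8, red, green, blue; 400x640 float32, m along the optical axis (not along the pixel's ray), 0 where there is no reading.
- camera_params(name): a dict with "K" (3x3 intrinsics, pixels), "k1" (the pictures are not rectified: a ray, as slopes to the right and down, at radius r is drawn at 1 + k1 r^2 times it, then the intrinsics apply), "R" (3x3) and "t" (3): a world point X has camera coordinates R X + t. Camera axes: x right, y down, z forward; pixel columns grow to the right and rows downward; lengths in m; the calibration is good to about 2 mm. A picture is of the moment at which its call begins. camera_params takes no time and is no camera call.
- close_job(): hands the job in, once; it reports no verdict.
Trained networks look in the newest picture that a camera, given by its name, has taken for a name from the list of things; names that differ only in an ending like _2 or _b are one class to them, and where a whole thing is asked for, a point or a joint stands for the part that bears it (a point fixed in the world has none). Each returns a list of dicts, best first, with "score" (0 to 1); they miss things now and then, are a little off and sometimes report something else, mostly with a low value. They report only what shows in the picture. A call takes as long as a camera call. They do not tell look-alikes from the thing itself.
- outline_of(label, camera): "pixels" (400x640 bool, what is visible of it) and "location" ([column, row] as shares, 0 to 1, of the picture: columns of its width, rows of its height, amid what is visible of it).
- tip_of(label, camera): "location" ([column, row] as shares, 0 to 1, of the picture: columns of its width, rows of its height: a listed point, or the origin of a listed thing).
The state is a dict: "time": time; "joint_positions": joint angles; "joint_vel": joint speeds; "joint_torque": joint torques, N m; "ee_pos": TCP position; "eef_rot": TCP orientation; "ft_force": force on the tool from outside, world axes, zero at the start; "torque": the same for the moment, N m; "width": finger opening in m.
Only numpy, scipy, OpenCV 4.12 (cv2) and the standard library are available. Lean on these libraries where they do the work, as an engineer would, in place of code of your own. Each camera call takes 0.05 s, during which the arm holds its last target. There are 200 camera calls.

## Working session

There is one attempt and no reset: what is moved stays moved. The work goes in short steps, Python scripts to look and compute and a tool call to move; the robot and the scene stay as the last step left them, time stands still between calls to the robot, and variables do not carry over. Pictures are saved under pics/ and viewed, on a budget of 10 in all, crops included, one or two more only if the job needs it, and the job is handed in when it is done.

Besides the shell and the picture viewer there is one more tool, called after "Emit:" by a JSON object that holds its "api" and its "payload", one argument or row to a line. drive_tool: Moves the arm, as the interface text tells. Its arguments: {"type":"object","properties":{"deltas":{"type":"array"},"squeeze":{"type":"number"}},"required":["deltas"]}

```bash
ls; mkdir -p pics; cat > h.py <<'E'
from bench import *
import numpy as np, cv2
from scipy.spatial.transform import Rotation as R
def ray(cam,px):
    p=camera_params(cam);K=np.array(p["K"]);k1=p["k1"]
    d=np.array([(px[0]-K[0,2])/K[0,0],(px[1]-K[1,2])/K[1,1]]);u=d.copy()
    for _ in range(20): u=d/(1+k1*(u@u))
    Rm=np.array(p["R"]);t=np.array(p["t"])
    return -Rm.T@t, Rm.T@np.array([u[0],u[1],1.0])
def at_z(cam,px,z):
    o,d=ray(cam,px); return o+d*(z-o[2])/d[2]
def at_d(cam,px,dep):
    o,d=ray(cam,px); return o+d*dep
def proj(cam,X):
    p=camera_params(cam);K=np.array(p["K"])
    c=np.array(p["R"])@np.array(X)+np.array(p["t"]);u=c[:2]/c[2];u=u*(1+p["k1"]*(u@u))
    return u*[K[0,0],K[1,1]]+[K[0,2],K[1,2]]
def cloud(cam,dep):
    p=camera_params(cam);K=np.array(p["K"]);v,u=np.mgrid[0:400,0:640]
    d=np.stack([(u-K[0,2])/K[0,0],(v-K[1,2])/K[1,1]],-1);w=d.copy()
    for _ in range(20): w=d/(1+p["k1"]*(w**2).sum(-1,keepdims=True))
    c=np.concatenate([w,np.ones((400,640,1))],-1)*dep[...,None]
    return (c-np.array(p["t"]))@np.array(p["R"])
def tip(l,c):
    return [(np.array(r["location"])*[640,400],round(r["score"],2)) for r in tip_of(l,c)]
E
cat > a.py <<'E'
from h import *
for c in("top","scene"):
    im,d=camera(c); cv2.imwrite(f"pics/{c}0.png",im[...,::-1]); np.save(c+"_d.npy",d); np.save(c+"_im.npy",im)
    p=camera_params(c);print(c,-np.array(p["R"]).T@p["t"],p["K"][0])
    for l,z in(("mid_stroke",.098),("shaker",0),("tray_grip",.045),("seat_a",.018),("seat_b",.018),("flask",0.01),("jar",0),("beaker",0),("driver",0)):
        print(c,l,[(p.round(0),s,at_z(c,p,z)[:2].round(3)) for p,s in tip(l,c)[:4]])
E
python3 a.py
```

```text
pics
top [0.35586363 0.03515971 1.236544  ] [381.41068469   0.         317.48513717]
top mid_stroke [(array([338., 220.]), 0.84, array([ 0.507, -0.015])), (array([420., 213.]), 0.31, array([ 0.53 , -0.264]))]
top shaker [(array([335., 223.]), 0.63, array([ 0.509, -0.012]))]
top tray_grip [(array([423., 214.]), 0.56, array([ 0.535, -0.287]))]
top seat_a [(array([432., 231.]), 0.74, array([ 0.482, -0.32 ])), (array([412., 192.]), 0.59, array([ 0.611, -0.262]))]
top seat_b [(array([432., 231.]), 0.74, array([ 0.482, -0.32 ])), (array([412., 192.]), 0.59, array([ 0.611, -0.262]))]
top flask [(array([190., 252.]), 0.98, array([0.413, 0.454])), (array([252., 280.]), 0.85, array([0.326, 0.253])), (array([212., 281.]), 0.8, array([0.324, 0.379])), (array([228., 241.]), 0.68, array([0.45 , 0.335]))]
top jar [(array([268., 150.]), 0.88, array([0.758, 0.214]))]
top beaker [(array([388., 151.]), 0.68, array([ 0.754, -0.189]))]
top driver [(array([330., 140.]), 0.58, array([0.793, 0.004]))]
scene [1.12239199 0.85384835 1.10122844] [506.31746175   0.         324.6160374 ]
scene mid_stroke [(array(
[... 256 characters left out ...]
]), 0.17, array([ 0.479, -0.068]))]
scene seat_a [(array([282., 142.]), 0.86, array([ 0.462, -0.321])), (array([251., 164.]), 0.81, array([ 0.602, -0.286]))]
scene seat_b [(array([282., 142.]), 0.86, array([ 0.462, -0.321])), (array([251., 164.]), 0.81, array([ 0.602, -0.286]))]
scene flask [(array([463., 297.]), 0.96, array([0.417, 0.466])), (array([415., 267.]), 0.89, array([0.45 , 0.324])), (array([462., 257.]), 0.71, array([0.324, 0.375])), (array([431., 229.]), 0.58, array([0.322, 0.253]))]
scene jar []
scene beaker [(array([224., 206.]), 0.8, array([ 0.757, -0.185])), (array([266., 158.]), 0.73, array([ 0.539, -0.303]))]
scene driver [(array([246., 252.]), 0.57, array([0.787, 0.007]))]
```

View pics/top0.png

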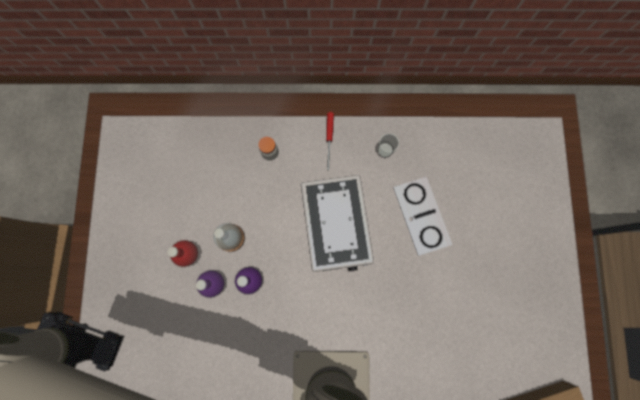

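View pics/scene0.png

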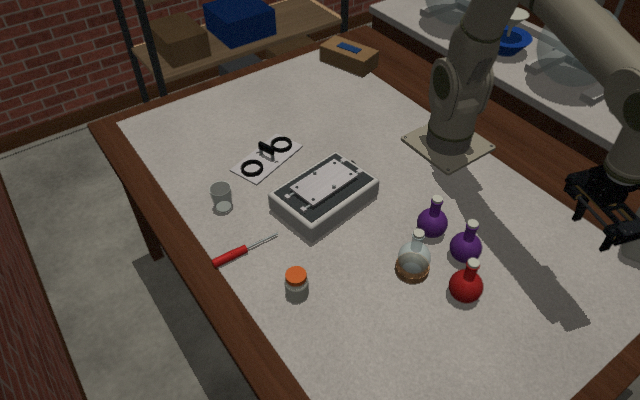

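Top view: clear flask in its cork ring at (228,238), with red/purple look-alikes around it. Shaker is at (337,222) with the knob on its near (−x) end, and the tray is at (422,215). Now precise measuring.

```bash
cat > b.py <<'E'
from h import *
def rect(P):
    (c,s,a)=cv2.minAreaRect((P*1000).astype(np.float32)); b=cv2.boxPoints((c,s,a))
    e=[b[1]-b[0],b[2]-b[1]]; L=max(e,key=np.linalg.norm); L=L*np.sign(L[0])
    return np.round(c,1),np.round(s,1),round(np.degrees(np.arctan2(L[1],L[0])),2)
for c in("top","scene"):
    im,d=camera(c); W=cloud(c,d); z=W[...,2]; ok=d>0
    near=(abs(W[...,0]-.507)<.2)&(abs(W[...,1]+.013)<.14)&ok
    print(c,"zhist",[(k,int((near&(abs(z-k/1000)<2e-3)).sum())) for k in range(70,112,4)])
    for n,lo,hi in(("deck+",.066,.115),("carr",.0915,.108)):
        m=(near&(z>lo)&(z<hi)).astype(np.uint8); m=cv2.morphologyEx(m,cv2.MORPH_OPEN,np.ones((3,3)))
        P=W[m>0]; print(n,len(P),P[:,2].mean().round(4),rect(P[:,:2]),P[:,:2].mean(0).round(4))
    for l,zz in(("tray",.006),("shaker",.079)):
        for r in outline_of(l,c)[:2]:
            v,u=np.where(r["pixels"]); Q=np.array([at_z(c,(a,b),zz)[:2] for a,b in zip(u,v)])
            print(l,round(r["score"],2),len(Q),rect(Q),Q.mean(0).round(4))
    # flask top
    m=ok&(np.hypot(W[...,0]-.45,W[...,1]-.33)<.06)
    P=W[m]; t=P[(P[:,2]>.11)]; print("flask",P[:,2].max() if len(P) else 0,len(t),t.mean(0).round(4) if len(t) else 0)
    if c=="top": cv2.imwrite("pics/crop.png",cv2.resize(im[165:285,290:460],None,fx=4.5,fy=4.5,interpolation=cv2.INTER_CUBIC)[...,::-1])
E
python3 b.py
```

```text
top zhist [(70, 141), (74, 739), (78, 1714), (82, 795), (86, 93), (90, 72), (94, 311), (98, 1248), (102, 390), (106, 9), (110, 10)]
deck+ 5525 0.0853 (array([504.7, -11.9]), array([279.7, 190.2]), np.float32(8.06)) [ 0.4999 -0.0115]
carr 1946 0.0982 (array([505.2, -11.8]), array([180.6,  99.8]), np.float32(7.97)) [ 0.5035 -0.0118]
tray 0.85 2570 (array([ 535.9, -294.2]), array([236.8, 118.9]), np.float32(18.65)) [ 0.5333 -0.2944]Traceback (most recent call last):
  File "b.py", line 15, in <module>
    v,u=np.where(r["pixels"]); Q=np.array([at_z(c,(a,b),zz)[:2] for a,b in zip(u,v)])
                                           ~~~~^^^^^^^^^^^^
  File "h.py", line 11, in at_z
    o,d=ray(cam,px); return o+d*(z-o[2])/d[2]
        ~~~^^^^^^^^
  File "h.py", line 5, in ray
    p=camera_params(cam);K=np.array(p["K"]);k1=p["k1"]
ValueError: time passes only in moves, steps and waits
```

```bash
sed -i 's/^import numpy/import functools\ncamera_params=functools.lru_cache(None)(camera_params)\nimport numpy/' h.py
sed -i 's/("tray",.006),("shaker",.079)/("tray",.006),/;s/(("tray",.006),)/[("tray",.006)]/' b.py; python3 b.py
```

```text
top zhist [(70, 136), (74, 744), (78, 1706), (82, 788), (86, 114), (90, 57), (94, 314), (98, 1228), (102, 405), (106, 21), (110, 5)]
deck+ 5532 0.0853 (array([504.6, -11.9]), array([279.8, 190. ]), np.float32(8.06)) [ 0.4997 -0.0113]
carr 1950 0.0983 (array([505.3, -11.8]), array([180.3, 100.1]), np.float32(8.06)) [ 0.5037 -0.0117]
tray 0.86 2627 (array([ 535. , -293.6]), array([238.9, 120.2]), np.float32(18.35)) [ 0.5339 -0.2944]
tray 0.62 5648 (array([506. , -15.7]), array([312.5, 203.3]), np.float32(8.46)) [ 0.5081 -0.0152]
flask 0.16119188889764785 126 [0.4584 0.323  0.1487]
scene zhist [(70, 145), (74, 397), (78, 1116), (82, 944), (86, 176), (90, 84), (94, 128), (98, 766), (102, 632), (106, 45), (110, 8)]
deck+ 4480 0.0863 (array([506.8, -14.8]), array([283.1, 194.5]), np.float32(8.08)) [0.5216 0.0022]
carr 1560 0.0996 (array([504.7, -16.3]), array([188.7, 106. ]), np.float32(7.81)) [ 0.5109 -0.0114]
tray 0.64 1742 (array([ 537.8, -304. ]), array([244.9, 135.9]), np.float32(19.23)) [ 0.5404 -0.2961]
flask 0.16300505839382204 224 [0.4669 0.3275 0.1426]
```

View pics/crop.png

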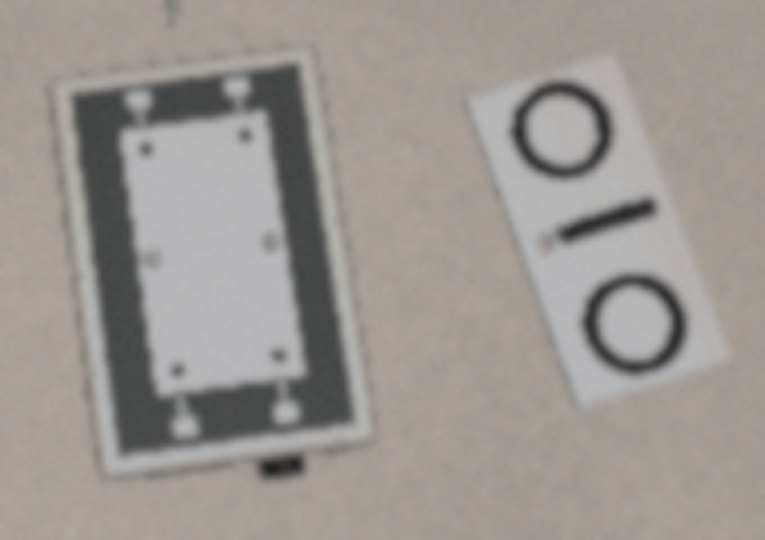

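The pins show at crop (152,259) and (270,242), about mid-bed. The rings are at (562,130) and (635,323), the handle between them. Next I'll refine those and compute the tool moves.

```bash
cat > c.py <<'E'
from h import *
ims=[];
for _ in range(6): im,d=camera("top"); ims.append(im.astype(np.float32))
g=cv2.cvtColor(np.mean(ims,0).astype(np.float32),cv2.COLOR_RGB2GRAY)
def up(x0,y0,x1,y1,f=8): return cv2.resize(g[y0:y1,x0:x1],None,fx=f,fy=f,interpolation=cv2.INTER_CUBIC)
def px(x,y,x0,y0,f=8): return np.array([(x+.5)/f-.5+x0,(y+.5)/f-.5+y0])
def blob(cx,cy,z,r):
    x0,y0=int(cx-r),int(cy-r); a=up(x0,y0,x0+2*r+1,y0+2*r+1); 
    w=np.clip(np.median(a)-4-a,0,None); yy,xx=np.mgrid[:a.shape[0],:a.shape[1]]
    p=px((w*xx).sum()/w.sum(),(w*yy).sum()/w.sum(),x0,y0); return p.round(2),at_z("top",p,z)[:2]
A,B=blob(323.4,222.2,.103,4),blob(349.6,218.4,.103,4)
print("pins",A,B); q=A[1]-B[1]; print("mid",(A[1]+B[1])/2,"dist",np.linalg.norm(q),"yaw",np.degrees(np.arctan2(-q[0],q[1])))
b=(cv2.resize(g,None,fx=8,fy=8,interpolation=cv2.INTER_CUBIC)<100).astype(np.uint8)
n,l,s,ce=cv2.connectedComponentsWithStats(b)
for name,c,z in(("r1",(414.5,193.5),.018),("r2",(430.7,236.3),.018),("bar",(424.5,213.8),.058)):
    cand=[i for i in range(1,n) if np.linalg.norm(px(*ce[i],0,0)-c)<5 and 300<s[i,4]<60000]
    for i in cand:
        ct=max(cv2.findContours((l==i).astype(np.uint8),0,cv2.CHAIN_APPROX_NONE)[0],key=len)[:,0]
        P=np.array([at_z("top",px(*k,0,0),z)[:2] for k in ct])*1000
        if name=="bar": (m,sz,an)=cv2.minAreaRect(P.astype(np.float32)); print(name,m,sz,an)
        else: print(name,cv2.fitEllipse(P.astype(np.float32)))
st=read_state(); print({k:np.round(v,4) for k,v in st.items()}); print(R.from_quat(st["eef_rot"]).as_matrix().round(4))
E
python3 c.py
```

```text
pins (array([319.87, 222.63]), array([0.49816568, 0.03848394])) (array([351.57, 217.37]), array([ 0.51438738, -0.05646358]))
mid [ 0.50627653 -0.00898982] dist 0.096323288777446 yaw 9.695322289542773
r1 ((605.7794189453125, -268.86865234375), (67.97869110107422, 69.96705627441406), 27.117162704467773)
r2 ((465.7334289550781, -314.72198486328125), (67.55802154541016, 70.47622680664062), 9.69745922088623)
bar (533.8736572265625, -287.2416076660156) (10.92894172668457, 68.66072845458984) 18.537925720214844
{'time': np.float64(1.65), 'joint_positions': array([-1.2766,  0.3322, -0.0647,  1.4601,  0.0216,  1.3499, -0.0885]), 'joint_vel': array([ 0.0014,  0.0009, -0.0005,  0.0014,  0.0001, -0.0002,  0.0007]), 'joint_torque': array([ 2.00000e-04, -6.23035e+01,  2.48000e-02, -3.90123e+01,
       -6.11000e-02,  3.16000e-02,  1.00000e-04]), 'ee_pos': array([0.1947, 0.5939, 0.2366]), 'eef_rot': array([1.577e-01, 9.875e-01, 1.000e-04, 0.000e+00]), 'ft_force': array([-0.0676, -0.22  ,  0.7061]), 'torque': array([-0.0514, -0.0026,  0.023 ]), 'width': np.float64(0.0877)}
[[-9.502e-01  3.115e-01  0.000e+00]
 [ 3.115e-01  9.502e-01  1.000e-04]
 [ 0.000e+00  1.000e-04 -1.000e+00]]
```

```bash
cat >> h.py <<'E'
def go(x,y,z,yaw,st=None):
    """shift/turn (tool axes) to put TCP at x,y,z pointing down with tool y at bearing yaw deg"""
    st=st or read_state(); M=R.from_quat(st["eef_rot"]); a=np.radians(yaw)
    ty=np.array([np.cos(a),np.sin(a),0]); tz=np.array([0,0,-1.]); T=R.from_matrix(np.stack([np.cross(ty,tz),ty,tz],1))
    print("turn",np.degrees((M.inv()*T).as_rotvec()).round(2),"shift",M.inv().apply(np.array([x,y,z])-st["ee_pos"]).round(4))
E
python3 - <<'E'
from h import *
A=at_z("top",(323.4,222.2),.105);B=at_z("top",(349.6,218.4),.105);q=A-B
print(A,B,(A+B)/2,np.linalg.norm(q),np.degrees(np.arctan2(-q[0],q[1])))
go(.5,0,.22,60); go(.5358,-.292,.15,18.2)
E
```

```text
[0.49925527 0.02793183 0.105     ] [ 0.51098349 -0.05038091  0.105     ] [ 0.50511938 -0.01122454  0.105     ] 0.07918608070229399 8.517393186872894
turn [ 1.000e-02 -0.000e+00  1.185e+01] shift [-0.4751 -0.4693  0.0165]
turn [ 1.000e-02 -0.000e+00  5.365e+01] shift [-0.6001 -0.7356  0.0865]
```

Emit:
{"api": "drive_tool", "payload": {
  "deltas": [
    [0, 0, 11.8, -0.475, -0.469, 0.01, -1],
    [0, 0, 11.8, -0.475, -0.469, 0.01, -1],
    [0, 0, 11.8, -0.475, -0.469, 0.01, -1],
    [0, 0, 11.8, -0.475, -0.469, 0.01, -1],
    [0, 0, 11.8, -0.475, -0.469, 0.01, -1],
    [0, 0, 11.8, -0.475, -0.469, 0.01, -1],
    [0, 0, 11.8, -0.475, -0.469, 0.01, -1],
    [0, 0, 11.8, -0.475, -0.469, 0.01, -1],
    [0, 0, 53.6, -0.6, -0.736, 0.08, -1],
    [0, 0, 53.6, -0.6, -0.736, 0.08, -1],
    [0, 0, 53.6, -0.6, -0.736, 0.08, -1],
    [0, 0, 53.6, -0.6, -0.736, 0.08, -1]
  ]
}}

```text
time: 2.85
ee_pos: [0.4344, 0.0463, 0.2042]
eef_rot: [0.535, 0.845, 0.001, 0.0]
ft_force: [0.9, 0.2, 0.8]
width: 0.087
```

```bash
python3 -c "
from h import *
go(.5358,-.292,.15,18.2);print(read_state()['joint_positions'],read_state()['joint_vel'])"
```

```text
turn [ 0.07 -0.02  7.13] shift [-0.3492 -0.0531  0.054 ]
[-0.67964024 -0.09652723  0.44857779  1.9943812   0.04366955  1.23333982
  0.19475786] [ 0.57358591  0.17376264  0.59815532 -0.02835492 -0.01150803 -0.16602491
 -0.31953714]
```

Emit:
{"api": "drive_tool", "payload": {
  "deltas": [
    [0, 0, 6, -0.3, -0.05, 0.03, -1],
    [0, 0, 6, -0.33, -0.05, 0.03, -1],
    [0, 0, 6, -0.33, -0.05, 0.03, -1],
    [0, 0, 6, -0.33, -0.05, 0.03, -1],
    [0, 0, 6, -0.33, -0.05, 0.03, -1],
    [0, 0, 6, -0.33, -0.05, 0.03, -1],
    [0, 0, 6, -0.33, -0.05, 0.03, -1],
    [0, 0, 6, -0.33, -0.05, 0.03, -1],
    [0, 0, 6, -0.33, -0.05, 0.03, -1],
    [0, 0, 6, -0.33, -0.05, 0.03, -1]
  ]
}}

```text
time: 3.85
ee_pos: [0.5323, -0.2696, 0.174]
eef_rot: [0.575, 0.818, 0.0, -0.0]
ft_force: [-0.4, 0.5, 0.1]
width: 0.0869
```

```bash
python3 -c "
from h import *
go(.5358,-.292,.12,18.2);go(.5358,-.292,.04,18.2)"
```

```text
turn [ 0.02 -0.05  1.55] shift [-0.0223 -0.0042  0.054 ]
turn [ 0.02 -0.05  1.55] shift [-0.0224 -0.0043  0.134 ]
```

Emit:
{"api": "drive_tool", "payload": {
  "deltas": [
    [0, 0, 1.5, -0.0224, -0.004, 0.04, -1],
    [0, 0, 1.5, -0.0224, -0.004, 0.08, -1],
    [0, 0, 1.5, -0.0224, -0.004, 0.11, -1],
    [0, 0, 1.5, -0.0224, -0.004, 0.134, -1],
    [0, 0, 1.5, -0.0224, -0.004, 0.134, -1],
    [0, 0, 1.5, -0.0224, -0.004, 0.134, -1],
    [0, 0, 1.5, -0.0224, -0.004, 0.134, 1],
    [0, 0, 1.5, -0.0224, -0.004, 0.134, 1],
    [0, 0, 1.5, -0.0224, -0.004, 0.134, 1],
    [0, 0, 1.5, -0.0224, -0.004, 0.134, 1],
    [0, 0, 1.5, -0.0224, -0.004, 0.134, 1],
    [0, 0, 1.5, -0.0224, -0.004, 0.134, 1]
  ],
  "squeeze": 40
}}

```text
time: 5.05
ee_pos: [0.5358, -0.2933, 0.0401]
eef_rot: [0.587, 0.81, 0.0, 0.0]
ft_force: [0.2, -0.0, -0.4]
width: 0.0471
```

```bash
cat > d.py <<'E'
from h import *
ims=[];ds=[]
for _ in range(3): im,d=camera("scene"); ims.append(im.astype(np.float32))
im=np.mean(ims,0); cv2.imwrite("pics/g1.png",cv2.resize(im[100:220,200:360],None,fx=4.5,fy=4.5,interpolation=cv2.INTER_CUBIC)[...,::-1])
s=read_state(); print(s["ee_pos"],s["width"],s["ft_force"],s["torque"]); go(*s["ee_pos"],18.2)
E
python3 d.py
```

```text
[ 0.53579355 -0.29327124  0.0399819 ] 0.03503689223859971 [ 0.15036924  0.75996645 -0.76804663] [-0.09264169 -0.01959164  0.01453336]
turn [-0.   -0.01 -0.03] shift [0. 0. 0.][ WARN:0@1.689] global loadsave.cpp:1063 imwrite_ Unsupported depth image for selected encoder is fallbacked to CV_8U.
```

View pics/g1.png

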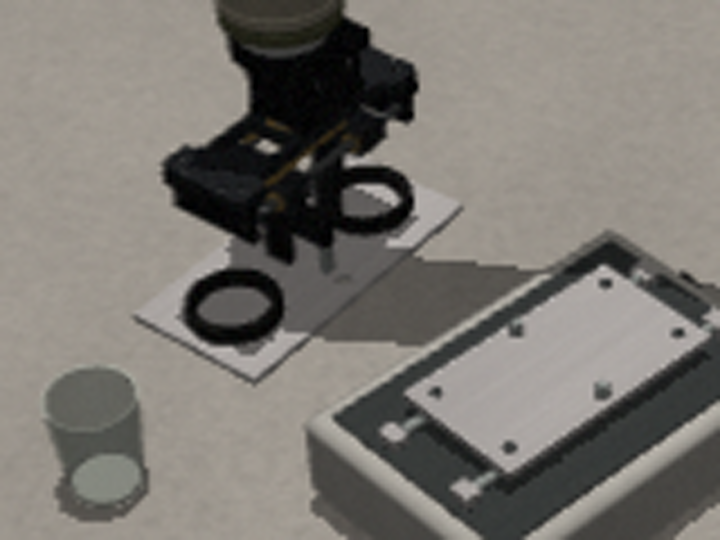

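The open fingers straddle the bar over the tray (crop ~(300,220)) and are still closing. Pins are visible at crop (516,328) and (602,390). Finish closing.

Emit:
{"api": "drive_tool", "payload": {
  "deltas": [
    [0, 0, 0, 0, 0, 0, 1],
    [0, 0, 0, 0, 0, 0, 1],
    [0, 0, 0, 0, 0, 0, 1],
    [0, 0, 0, 0, 0, 0, 1],
    [0, 0, 0, 0, 0, 0, 1],
    [0, 0, 0, 0, 0, 0, 1],
    [0, 0, 0, 0, 0, -0.005, 1],
    [0, 0, 0, 0, 0, -0.01, 1],
    [0, 0, 0, 0, 0, -0.02, 1],
    [0, 0, 0, 0, 0, -0.03, 1],
    [0, 0, 0, 0, 0, -0.03, 1],
    [0, 0, 0, 0, 0, -0.03, 1]
  ]
}}

```text
time: 6.4
ee_pos: [0.536, -0.2933, 0.0704]
eef_rot: [0.587, 0.81, 0.0, 0.0]
ft_force: [0.0, 0.1, -5.7]
width: 0.0116
```

```bash
cat > e.py <<'E'
from h import *
s=read_state(); print(s["time"],s["ee_pos"].round(4),s["width"],s["ft_force"].round(2),s["torque"].round(2))
go(.505,-.0115,.30,8.1); go(.505,-.0115,.115,8.1)
E
python3 e.py
```

```text
6.4 [ 0.536  -0.2933  0.0704] 0.011566844340848157 [ 0.05  0.07 -5.65] [-0.06  0.01 -0.02]
turn [4.000e-02 1.000e-02 1.007e+01] shift [ 0.2774  0.0586 -0.2296]
turn [4.000e-02 1.000e-02 1.007e+01] shift [ 0.2774  0.0585 -0.0446]
```

Emit:
{"api": "drive_tool", "payload": {
  "deltas": [
    [0, 0, 0, 0, 0, -0.05, 1],
    [0, 0, 0, 0, 0, -0.1, 1],
    [0, 0, 2, 0.03, 0.006, -0.13, 1],
    [0, 0, 4, 0.07, 0.015, -0.13, 1],
    [0, 0, 6, 0.11, 0.023, -0.13, 1],
    [0, 0, 8, 0.15, 0.032, -0.13, 1],
    [0, 0, 10.05, 0.19, 0.04, -0.13, 1],
    [0, 0, 10.05, 0.23, 0.048, -0.13, 1],
    [0, 0, 10.05, 0.26, 0.054, -0.13, 1],
    [0, 0, 10.05, 0.276, 0.058, -0.13, 1],
    [0, 0, 10.05, 0.276, 0.058, -0.13, 1],
    [0, 0, 10.05, 0.276, 0.058, -0.13, 1]
  ]
}}

```text
time: 7.6
ee_pos: [0.5046, -0.0133, 0.1998]
eef_rot: [0.655, 0.755, -0.0, -0.0]
ft_force: [0.2, 0.3, -5.6]
width: 0.0112
```

```bash
cat > e.py <<'E'
from h import *
import sys
s=read_state(); print(s["time"],s["ee_pos"].round(4),s["width"].round(4),s["ft_force"].round(2),s["torque"].round(2))
a=[float(v) for v in sys.argv[1:]]
if a: go(*a)
E
cat > f.py <<'E'
from h import *
# measure tray in hand: rings via scene and top
s=read_state(); zt=s["ee_pos"][2]-.040
for c in("top","scene"):
    im,d=camera(c)
    cv2.imwrite(f"pics/h_{c}.png",im[...,::-1])
    for l,z in(("seat_a",zt+.018),("tray_grip",zt+.045)):
        print(c,l,[(p.round(1),sc,at_z(c,p,z)[:2].round(4)) for p,sc in tip(l,c)[:3]])
E
python3 e.py .505 -.0128 .165 8.1; python3 f.py
```

```text
top seat_a []
top tray_grip []
scene seat_a [(array([304.8, 168.8]), 0.95, array([ 0.5697, -0.0148])), (array([341.2, 143.7]), 0.95, array([ 0.4245, -0.043 ]))]
scene tray_grip [(array([324.5, 146.4]), 0.77, array([ 0.4896, -0.0345])), (array([324.6, 203.9]), 0.55, array([0.6189, 0.1463]))]Traceback (most recent call last):
  File "e.py", line 3, in <module>
    s=read_state(); print(s["time"],s["ee_pos"].round(4),s["width"].round(4),s["ft_force"].round(2),s["torque"].round(2))
                                                         ^^^^^^^^^^^^^^^^
AttributeError: 'float' object has no attribute 'round'
```

```bash
sed -i 's/s\["width"\].round(4)/round(s["width"],4)/' e.py; python3 e.py .505 -.0128 .152 8.1
```

```text
7.9 [ 0.5049 -0.0137  0.2   ] 0.0116 [ 0.24 -0.   -4.57] [-0.07  0.06  0.  ]
turn [-0.    0.   -0.06] shift [0.0009 0.0003 0.048 ]
```

Emit:
{"api": "drive_tool", "payload": {
  "deltas": [
    [0, 0, 0, 0.001, 0.0003, 0.03, 1],
    [0, 0, 0, 0.001, 0.0003, 0.045, 1],
    [0, 0, 0, 0.001, 0.0003, 0.049, 1],
    [0, 0, 0, 0.001, 0.0003, 0.051, 1],
    [0, 0, 0, 0.001, 0.0003, 0.052, 1],
    [0, 0, 0, 0.001, 0.0003, 0.053, 1],
    [0, 0, 0, 0.001, 0.0003, 0.054, 1],
    [0, 0, 0, 0.001, 0.0003, 0.054, 1]
  ]
}}

```text
time: 8.7
ee_pos: [0.5052, -0.0119, 0.1463]
eef_rot: [0.655, 0.755, 0.0, 0.0]
ft_force: [1.1, 1.4, -4.9]
width: 0.0118
```

```bash
python3 e.py .505 -.0128 .138 8.1
```

```text
8.7 [ 0.5052 -0.0119  0.1463] 0.0118 [ 1.06  1.45 -4.92] [-0.08  0.02  0.01]
turn [ 0.03 -0.01  0.03] shift [-0.0009 -0.0003  0.0083]
```

Emit:
{"api": "drive_tool", "payload": {
  "deltas": [
    [0, 0, 0, 0, 0, 0.001, 1],
    [0, 0, 0, 0, 0, 0.002, 1],
    [0, 0, 0, 0, 0, 0.002, 1]
  ]
}}

```text
time: 9.0
ee_pos: [0.5055, -0.0116, 0.1442]
eef_rot: [0.655, 0.755, 0.001, 0.0]
ft_force: [1.9, 1.7, -5.2]
width: 0.0116
```

```bash
python3 e.py .505 -.0128 .138 8.1
```

```text
9.0 [ 0.5055 -0.0116  0.1442] 0.0116 [ 1.88  1.67 -5.2 ] [ 0.31 -0.49 -0.02]
turn [ 0.06 -0.02  0.04] shift [-0.0011 -0.0007  0.0062]
```

Lateral forces with no vertical load: the taper is guiding the tray in. I'll follow it (+x, +y) and continue down.

Emit:
{"api": "drive_tool", "payload": {
  "deltas": [
    [0, 0, 0, 0.0005, 0.0005, 0.0, 1],
    [0, 0, 0, 0.0005, 0.0008, 0.001, 1],
    [0, 0, 0, 0.0005, 0.0008, 0.002, 1],
    [0, 0, 0, 0.0005, 0.0008, 0.002, 1]
  ]
}}

```text
time: 9.4
ee_pos: [0.5057, -0.0113, 0.1418]
eef_rot: [0.655, 0.755, -0.0, -0.0]
ft_force: [1.1, 1.3, -6.1]
width: 0.0118
```

```bash
python3 e.py .505 -.0128 .138 8.1
```

```text
9.4 [ 0.5057 -0.0113  0.1418] 0.0118 [ 1.12  1.28 -6.09] [ 0.17 -0.21 -0.02]
turn [-0.01 -0.    0.02] shift [-0.0014 -0.0009  0.0038]
```

Emit:
{"api": "drive_tool", "payload": {
  "deltas": [
    [0, 0, 0, 0.0005, 0.0005, 0.001, 1],
    [0, 0, 0, 0.0005, 0.0005, 0.002, 1],
    [0, 0, 0, 0.0005, 0.0005, 0.003, 1],
    [0, 0, 0, 0.0005, 0.0005, 0.004, 1],
    [0, 0, 0, 0.0005, 0.0005, 0.004, 1]
  ]
}}

```text
time: 9.9
ee_pos: [0.5061, -0.0108, 0.138]
eef_rot: [0.655, 0.755, -0.0, -0.0]
ft_force: [0.7, 0.9, -4.9]
width: 0.0121
```

```bash
python3 e.py .505 -.0128 .138 8.1
```

```text
9.9 [ 0.5061 -0.0108  0.138 ] 0.0121 [ 0.69  0.86 -4.92] [-0.01  0.07 -0.  ]
turn [-0.01 -0.    0.02] shift [-0.0018 -0.0014 -0.    ]
```

Emit:
{"api": "drive_tool", "payload": {
  "deltas": [
    [0, 0, 0, 0.0002, 0.0002, 0.0005, 1],
    [0, 0, 0, 0.0002, 0.0002, 0.001, 1],
    [0, 0, 0, 0.0002, 0.0002, 0.001, 1]
  ]
}}

```text
time: 10.2
ee_pos: [0.5062, -0.0108, 0.1379]
eef_rot: [0.655, 0.755, 0.0, -0.0]
ft_force: [-7.5, -0.9, 9.3]
width: 0.0117
```

```bash
python3 e.py
```

```text
10.2 [ 0.5062 -0.0108  0.1379] 0.0117 [-7.46 -0.91  9.32] [-0.34  1.72  0.02]
```

Emit:
{"api": "drive_tool", "payload": {
  "deltas": [
    [0, 0, 0, 0, 0, -0.0008, 1],
    [0, 0, 0, 0, 0, -0.0008, 1],
    [0, 0, 0, 0, 0, -0.0008, 0.5],
    [0, 0, 0, 0, 0, -0.0008, 0],
    [0, 0, 0, 0, 0, -0.0008, 0],
    [0, 0, 0, 0, 0, -0.0008, 0],
    [0, 0, 0, 0, 0, -0.0008, 0],
    [0, 0, 0, 0, 0, -0.0008, 0],
    [0, 0, 0, 0, 0, -0.03, 0],
    [0, 0, 0, 0, 0, -0.08, 0],
    [0, 0, 0, 0, 0, -0.12, 0],
    [0, 0, 0, 0, 0, -0.12, 0]
  ]
}}

```text
time: 11.4
ee_pos: [0.5087, -0.0107, 0.2623]
eef_rot: [0.655, 0.755, 0.004, 0.002]
ft_force: [-0.5, -0.1, 0.2]
width: 0.0433
```

```bash
python3 e.py .458 .323 .27 30
```

```text
11.4 [ 0.5087 -0.0107  0.2623] 0.0433 [-0.46 -0.13  0.17] [-0.1   0.03 -0.01]
turn [ 4.80e-01  2.00e-02 -2.19e+01] shift [ 0.3375 -0.0031 -0.0073]
```

Emit:
{"api": "drive_tool", "payload": {
  "deltas": [
    [0, 0, -8, 0.05, -0.02, 0, 0],
    [0, 0, -16, 0.1, -0.05, 0, 0],
    [0, 0, -22, 0.15, -0.08, -0.007, 0],
    [0, 0, -22, 0.18, -0.1, -0.007, 0],
    [0, 0, -22, 0.18, -0.1, -0.007, -0.2],
    [0, 0, -22, 0.18, -0.1, -0.007, -0.2]
  ]
}}

```text
time: 12.0
ee_pos: [0.3812, 0.1544, 0.2639]
eef_rot: [0.498, 0.867, 0.0, -0.0]
ft_force: [0.4, -0.1, 0.4]
width: 0.0499
```

```bash
cat > k.py <<'E'
from h import *
ims=[]
for c in("top","scene"):
    im,d=camera(c); W=cloud(c,d); z=W[...,2]; ims.append(im)
    near=(abs(W[...,0]-.507)<.14)&(abs(W[...,1]+.013)<.1)&(d>0)&(z<.112)&(z>.096)
    P=W[near]; A=np.c_[P[:,:2]-[.507,-.0115],np.ones(len(P))]; k=np.linalg.lstsq(A,P[:,2],rcond=None)[0]
    print(c,"tray z med",np.median(P[:,2]).round(4),"plane",k.round(4))
    for l,zz in(("seat_a",.116),("tray_grip",.143)): print(l,[(p.round(1),sc,at_z(c,p,zz)[:2].round(4)) for p,sc in tip(l,c)[:3]])
    m=(np.hypot(W[...,0]-.455,W[...,1]-.327)<.07)&(d>0)
    for lo,hi in((.105,.145),(.147,.153),(.154,.17)):
        q=W[m&(z>lo)&(z<hi)]; print(lo,len(q),q.mean(0).round(4),q.min(0).round(4),q.max(0).round(4))
    print("flask",[(p.round(1),sc,at_z(c,p,.02)[:2].round(4)) for p,sc in tip("flask",c)[:4]])
a=cv2.resize(ims[0][170:280,195:395],None,fx=4,fy=4,interpolation=cv2.INTER_CUBIC)
cv2.imwrite("pics/k_top.png",a[...,::-1])
b=cv2.resize(ims[1][130:300,260:450],None,fx=4,fy=3.5,interpolation=cv2.INTER_CUBIC); b=cv2.resize(b,(680,595))
cv2.imwrite("pics/k_scene.png",b[...,::-1])
E
python3 k.py
```

```text
top tray z med 0.1043 plane [-0.0009  0.0013  0.1044]
seat_a [(array([341.2, 240.5]), 0.65, array([ 0.4441, -0.0243])), (array([329.7, 190.9]), 0.63, array([0.5924, 0.0092]))]
tray_grip [(array([335.3, 221.8]), 0.74, array([ 0.4957, -0.0062]))]
0.105 18 [0.4599 0.3147 0.1282] [0.4464 0.311  0.1116] [0.4705 0.3277 0.1448]
0.147 16 [0.4568 0.3231 0.1501] [0.4443 0.3128 0.1476] [0.4757 0.3383 0.1529]
0.154 70 [0.4594 0.3264 0.157 ] [0.4463 0.3135 0.1543] [0.4722 0.3401 0.163 ]
flask [(array([212.4, 280.6]), 0.94, array([0.3241, 0.3752])), (array([187.9, 251.6]), 0.82, array([0.4142, 0.4583])), (array([230.7, 239.6]), 0.77, array([0.4529, 0.3232]))]
scene tray z med 0.1057 plane [-0.001  -0.0041  0.1057]
seat_a [(array([340.9, 163. ]), 0.84, array([ 0.4324, -0.0319])), (array([306. , 187.6]), 0.7, array([ 0.5742, -0.0059]))]
tray_grip [(array([323.1, 166.6]), 0.59, array([ 0.5017, -0.0249]))]
0.105 108 [0.4695 0.3297 0.1246] [0.4534 0.3131 0.105 ] [0.4761 0.3382 0.1445]
0.147 32 [0.4687 0.3296 0.1499] [0.454  0.3109 0.1471] [0.4771 0.3388 0.1529]
0.154 83 [0.4626 0.324  0.1572] [0.4461 0.3083 0.1542] [0.4773 0.3373 0.1621]
flask [(array([429.8, 232.7]), 0.79, array([0.3406, 0.2656])), (array([459.1, 258.5]), 0.69, array([0.341 , 0.3783])), (array([411. , 266.8]), 0.64, array([0.4647, 0.3231]))]
```

View pics/k_scene.png

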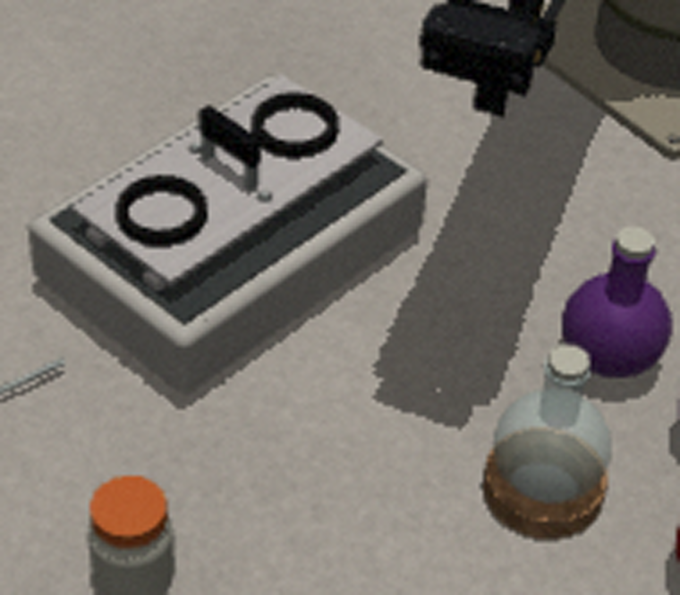

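View pics/k_top.png

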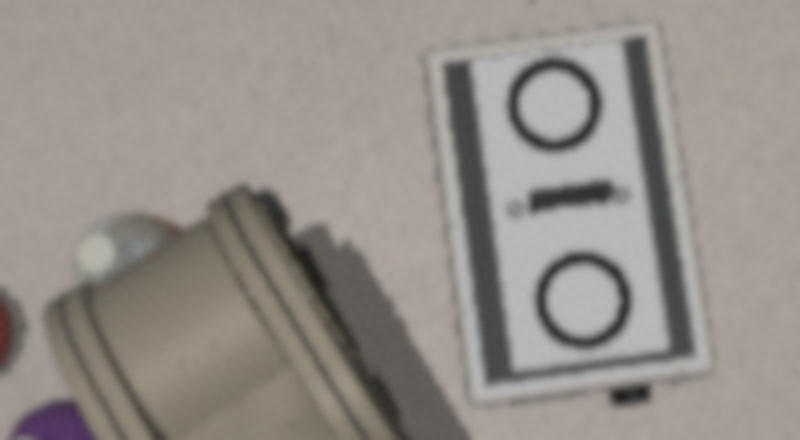

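Tray is home: top at 0.104, bosses of the pins showing in both holes at crop (516,209)/(621,196), flask at (97,255) in the top crop.

```bash
python3 - <<'E'
from h import *
f=lambda x,y:((x+.5)/4-.5+195,(y+.5)/4-.5+170)
print("stopper",at_z("top",f(97,255),.161)); a=at_z("top",f(555,104),.116);b=at_z("top",f(584,300),.116); print(a,b,(a+b)/2,np.linalg.norm(a-b))
go(.459,.326,.2,30);go(.459,.326,.123,30)
E
```

```text
stopper [0.4591408  0.32430075 0.161     ]
[ 0.57806343 -0.00168586  0.116     ] [ 0.43197067 -0.02254432  0.116     ] [ 0.50501705 -0.01211509  0.116     ] 0.14757428127493327
turn [-0.02  0.    0.03] shift [0.1114 0.153  0.0639]
turn [-0.02  0.    0.03] shift [0.1114 0.1531 0.1409]
```

Emit:
{"api": "drive_tool", "payload": {
  "deltas": [
    [0, 0, 0, 0.03, 0.04, 0, -1],
    [0, 0, 0, 0.06, 0.08, 0, -1],
    [0, 0, 0, 0.09, 0.12, 0, -1],
    [0, 0, 0, 0.1105, 0.1525, 0, -1],
    [0, 0, 0, 0.1105, 0.1525, 0, -1],
    [0, 0, 0, 0.1105, 0.1525, 0.03, -1],
    [0, 0, 0, 0.1105, 0.1525, 0.05, -1],
    [0, 0, 0, 0.1105, 0.1525, 0.06, -1],
    [0, 0, 0, 0.1105, 0.1525, 0.06, -1],
    [0, 0, 0, 0.1105, 0.1525, 0.06, -1]
  ]
}}

```text
time: 13.4
ee_pos: [0.4588, 0.3256, 0.2051]
eef_rot: [0.499, 0.866, 0.001, 0.0]
ft_force: [-0.4, 0.8, -0.5]
width: 0.0871
```

```bash
python3 e.py .459 .325 .123 30
```

```text
13.4 [0.4588 0.3256 0.2051] 0.0871 [-0.36  0.84 -0.45] [-0.06 -0.01 -0.01]
turn [ 0.06 -0.02  0.1 ] shift [-0.0006 -0.0002  0.0821]
```

Emit:
{"api": "drive_tool", "payload": {
  "deltas": [
    [0, 0, 0, -0.0005, 0, 0.03, -1],
    [0, 0, 0, -0.0005, 0, 0.06, -1],
    [0, 0, 0, -0.0005, 0, 0.075, -1],
    [0, 0, 0, -0.0005, 0, 0.082, -1],
    [0, 0, 0, -0.0005, 0, 0.082, -0.3],
    [0, 0, 0, -0.0005, 0, 0.082, 0],
    [0, 0, 0, -0.0005, 0, 0.082, 0.1],
    [0, 0, 0, -0.0005, 0, 0.082, 0.1],
    [0, 0, 0, -0.0005, 0, 0.082, 0.1],
    [0, 0, 0, -0.0005, 0, 0.082, 0.1],
    [0, 0, 0, -0.0005, 0, 0.082, 0.1],
    [0, 0, 0, -0.0005, 0, 0.082, 0.1]
  ],
  "squeeze": 10
}}

```text
time: 14.6
ee_pos: [0.4586, 0.3252, 0.1221]
eef_rot: [0.499, 0.867, 0.0, -0.0]
ft_force: [0.5, 0.3, -0.6]
width: 0.0405
```

```bash
python3 e.py .459 .325 .123 30; python3 - <<'E'
from h import *
im,d=camera("scene"); b=im[190:320,350:500]; cv2.imwrite("pics/m.png",cv2.resize(b,None,fx=4,fy=4,interpolation=cv2.INTER_CUBIC)[...,::-1])
E
```

```text
14.6 [0.4586 0.3252 0.1221] 0.0405 [ 0.47  0.28 -0.65] [-0.05  0.    0.02]
turn [ 0.   -0.    0.12] shift [-0.0004  0.0002 -0.0009]
```

View pics/m.png

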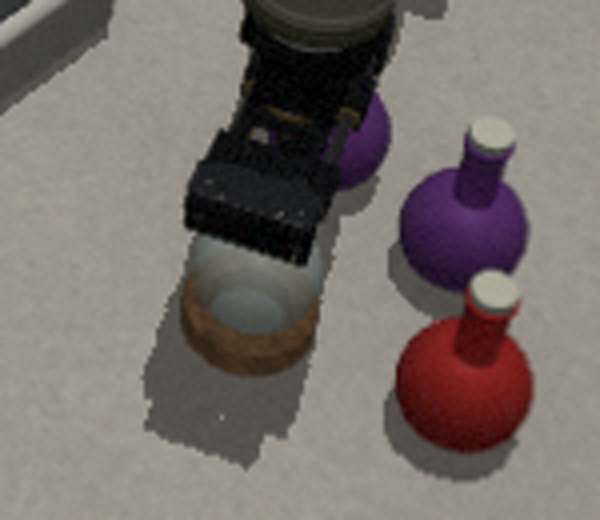

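The fingers surround the neck (crop ~(260,220)) and the flask stands upright in its ring. Close.

Emit:
{"api": "drive_tool", "payload": {
  "deltas": [
    [0, 0, 0, 0, 0, 0, 0.2],
    [0, 0, 0, 0, 0, 0, 0.3],
    [0, 0, 0, 0, 0, 0, 0.4],
    [0, 0, 0, 0, 0, 0, 0.5],
    [0, 0, 0, 0, 0, 0, 0.6],
    [0, 0, 0, 0, 0, 0, 0.8],
    [0, 0, 0, 0, 0, 0, 1],
    [0, 0, 0, 0, 0, 0, 1],
    [0, 0, 0, 0, 0, 0, 1]
  ]
}}

```text
time: 15.55
ee_pos: [0.4587, 0.3253, 0.1221]
eef_rot: [0.499, 0.867, 0.0, 0.0]
ft_force: [1.7, -0.3, -0.3]
width: 0.0284
```

```bash
python3 e.py
```

```text
15.55 [0.4587 0.3253 0.1221] 0.0284 [ 1.7  -0.3  -0.27] [ 0.28 -0.54  0.  ]
```

Emit:
{"api": "drive_tool", "payload": {
  "deltas": [
    [0, 0, 0, 0, 0, -0.003, 1],
    [0, 0, 0, 0, 0, -0.01, 1],
    [0, 0, 0, 0, 0, -0.025, 1],
    [0, 0, 0, 0, 0, -0.05, 1],
    [0, 0, 0, 0, 0, -0.08, 1],
    [0, 0, 0, 0, 0, -0.11, 1],
    [0, 0, 0, 0, 0, -0.14, 1],
    [0, 0, 0, 0, 0, -0.16, 1],
    [0, 0, 0, 0, 0, -0.17, 1],
    [0, 0, 0, 0, 0, -0.17, 1]
  ],
  "squeeze": 14
}}

```text
time: 16.55
ee_pos: [0.459, 0.3254, 0.2937]
eef_rot: [0.499, 0.867, 0.001, 0.0]
ft_force: [0.3, -0.1, -1.5]
width: 0.0287
```

```bash
python3 e.py .578 -.0017 .293 30; python3 - <<'E'
from h import *
s=read_state();x0,y0,_=s["ee_pos"]
im,d=camera("scene"); W=cloud("scene",d)
for r in outline_of("flask","scene")[:4]:
    P=W[r["pixels"]&(d>0)]; print(round(r["score"],2),np.array(r["location"])*[640,400],len(P),np.median(P,0).round(3))
m=(np.hypot(W[...,0]-x0,W[...,1]-y0)<.06)&(d>0)&(W[...,2]>.1); z=W[...,2][m]
print(np.percentile(z,[0,1,3,5,10]).round(4)); print([(tip("flask","scene")[i][0],at_z("scene",tip("flask","scene")[i][0],.19).round(3)) for i in range(2)])
u,v=proj("scene",[x0,y0,.25]).astype(int); u=max(90,min(u,550));v=max(75,min(v,325))
cv2.imwrite("pics/n.png",cv2.resize(im[v-75:v+75,u-90:u+90],None,fx=4,fy=4,interpolation=cv2.INTER_CUBIC)[...,::-1])
E
```

```text
16.55 [0.459  0.3254 0.2937] 0.0287 [ 0.31 -0.11 -1.55] [-0.07  0.04 -0.03]
turn [ 0.14 -0.04  0.12] shift [-3.427e-01 -6.120e-02  3.000e-04]
0.7 [465.792 243.8  ] 927 [0.331 0.381 0.074]
0.67 [439.488 225.48 ] 359 [0.338 0.284 0.057]
0.62 [424.192 214.32 ] 827 [0.483 0.342 0.251]
0.57 [465.92 288.6 ] 1092 [0.423 0.469 0.073]
[0.202  0.2242 0.2392 0.249  0.2688]
[(array([460.928, 295.2  ]), array([0.533, 0.525, 0.19 ])), (array([420.096, 223.2  ]), array([0.461, 0.322, 0.19 ]))]
```

View pics/n.png

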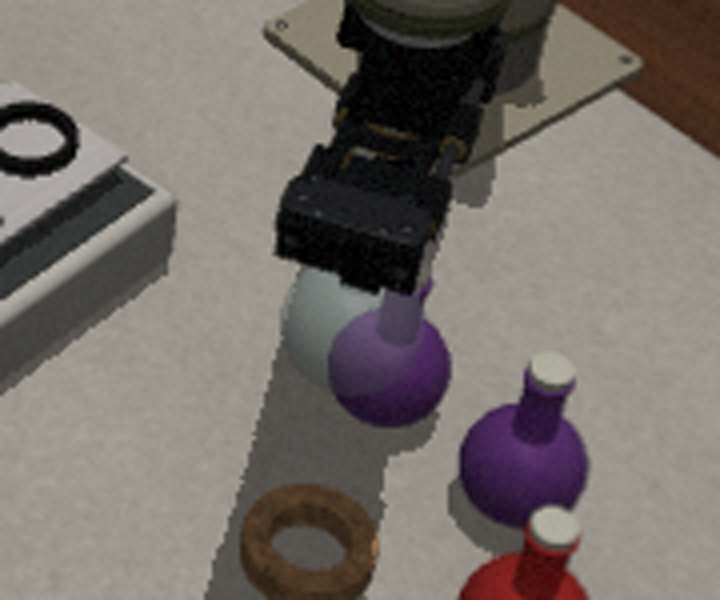

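The flask hangs upright at crop (350,330), and the cork ring is left empty at (310,545). Carry it to seat_a.

Emit:
{"api": "drive_tool", "payload": {
  "deltas": [
    [0, 0, 0, -0.01, -0.002, 0, 1],
    [0, 0, 0, -0.035, -0.006, 0, 1],
    [0, 0, 0, -0.07, -0.012, 0, 1],
    [0, 0, 0, -0.11, -0.02, 0, 1],
    [0, 0, 0, -0.15, -0.027, 0, 1],
    [0, 0, 0, -0.19, -0.034, 0, 1],
    [0, 0, 0, -0.23, -0.041, 0, 1],
    [0, 0, 0, -0.27, -0.048, 0, 1],
    [0, 0, 0, -0.305, -0.054, 0, 1],
    [0, 0, 0, -0.33, -0.059, 0, 1],
    [0, 0, 0, -0.3425, -0.061, 0, 1],
    [0, 0, 0, -0.3425, -0.061, 0, 1]
  ]
}}

```text
time: 18.05
ee_pos: [0.5778, -0.0037, 0.2919]
eef_rot: [0.5, 0.866, -0.0, 0.0]
ft_force: [0.2, 0.5, -1.7]
width: 0.0284
```

```bash
python3 e.py .578 -.0017 .220 30
```

```text
18.05 [ 0.5778 -0.0037  0.2919] 0.0284 [ 0.16  0.51 -1.68] [-0.02  0.02  0.02]
turn [-0.03  0.03 -0.06] shift [0.0017 0.0013 0.0719]
```

Emit:
{"api": "drive_tool", "payload": {
  "deltas": [
    [0, 0, 0, 0, 0, 0.015, 1],
    [0, 0, 0, 0, 0, 0.035, 1],
    [0, 0, 0, 0, 0, 0.05, 1],
    [0, 0, 0, 0, 0, 0.06, 1],
    [0, 0, 0, 0, 0, 0.066, 1],
    [0, 0, 0, 0, 0, 0.07, 1],
    [0, 0, 0, 0, 0, 0.07, 1],
    [0, 0, 0, 0, 0, 0.07, 1]
  ]
}}

```text
time: 18.85
ee_pos: [0.578, -0.0016, 0.2225]
eef_rot: [0.499, 0.867, 0.0, 0.0]
ft_force: [0.3, -0.4, -0.7]
width: 0.0284
```

```bash
python3 e.py .578 -.0017 .208 30; python3 - <<'E'
from h import *
im,d=camera("scene")
u,v=proj("scene",[.578,-.002,.13]).astype(int); print(u,v)
cv2.imwrite("pics/o.png",cv2.resize(im[v-60:v+50,u-70:u+80],None,fx=5,fy=5,interpolation=cv2.INTER_CUBIC)[...,::-1])
E
```

```text
18.85 [ 0.578  -0.0016  0.2225] 0.0284 [ 0.29 -0.35 -0.71] [-0.02  0.    0.03]
turn [0.04 0.01 0.12] shift [-0.0001 -0.0001  0.0145]
305 185
```

View pics/o.png

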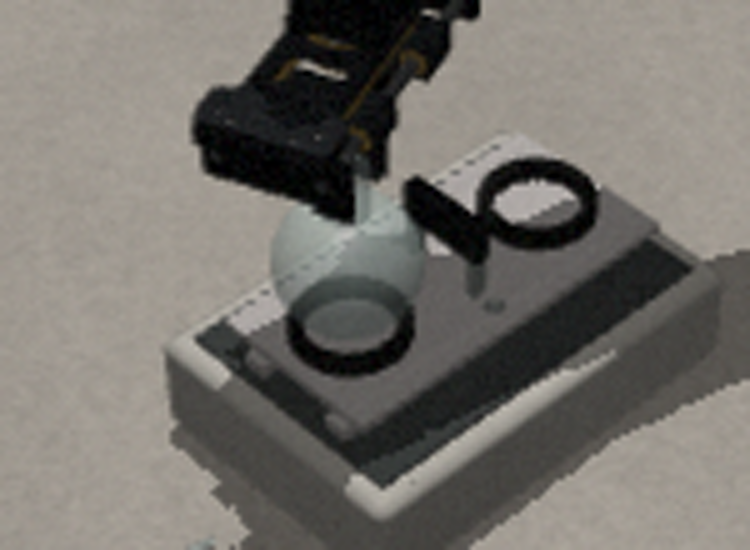

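The ball at crop (348,255) is directly above the near seat (350,325). Lower slowly.

Emit:
{"api": "drive_tool", "payload": {
  "deltas": [
    [0, 0, 0, 0, 0, 0.003, 1],
    [0, 0, 0, 0, 0, 0.006, 1],
    [0, 0, 0, 0, 0, 0.008, 1],
    [0, 0, 0, 0, 0, 0.01, 1],
    [0, 0, 0, 0, 0, 0.011, 1],
    [0, 0, 0, 0, 0, 0.011, 1]
  ]
}}

```text
time: 19.5
ee_pos: [0.5787, -0.0017, 0.2125]
eef_rot: [0.499, 0.867, 0.001, 0.001]
ft_force: [-0.6, 0.8, 8.4]
width: 0.0284
```

```bash
python3 e.py
```

```text
19.5 [ 0.5787 -0.0017  0.2125] 0.0284 [-0.65  0.79  8.41] [-0.12  0.21  0.03]
```

Emit:
{"api": "drive_tool", "payload": {
  "deltas": [
    [0, 0, 0, 0, 0, -0.001, 1],
    [0, 0, 0, 0, 0, -0.001, 1]
  ]
}}

```text
time: 19.7
ee_pos: [0.5782, -0.0016, 0.2126]
eef_rot: [0.499, 0.867, 0.0, 0.001]
ft_force: [-0.4, -0.7, 4.9]
width: 0.0286
```

```bash
python3 e.py
```

```text
19.7 [ 0.5782 -0.0016  0.2126] 0.0286 [-0.38 -0.73  4.91] [-0.09  0.03 -0.03]
```

Lateral force is about zero, so the ball is centred and seated. Ease off a touch more and open gently.

Emit:
{"api": "drive_tool", "payload": {
  "deltas": [
    [0, 0, 0, 0, 0, -0.0008, 1],
    [0, 0, 0, 0, 0, -0.0008, 1],
    [0, 0, 0, 0, 0, -0.0008, 0.35],
    [0, 0, 0, 0, 0, -0.0008, 0.3],
    [0, 0, 0, 0, 0, -0.0008, 0.25],
    [0, 0, 0, 0, 0, -0.0008, 0.2],
    [0, 0, 0, 0, 0, -0.0008, 0],
    [0, 0, 0, 0, 0, -0.0008, -0.3],
    [0, 0, 0, 0, 0, -0.0008, -0.3],
    [0, 0, 0, 0, 0, -0.0008, -0.3],
    [0, 0, 0, 0, 0, -0.0008, -0.3],
    [0, 0, 0, 0, 0, -0.0008, -0.3]
  ]
}}

```text
time: 20.9
ee_pos: [0.5777, -0.0016, 0.2128]
eef_rot: [0.499, 0.867, 0.0, -0.0]
ft_force: [0.1, 0.2, 0.3]
width: 0.0561
```

```bash
python3 e.py
```

```text
20.9 [ 0.5777 -0.0016  0.2128] 0.0561 [0.08 0.19 0.31] [-0.07  0.02 -0.02]
```

Emit:
{"api": "drive_tool", "payload": {
  "deltas": [
    [0, 0, 0, 0, 0, -0.01, -0.3],
    [0, 0, 0, 0, 0, -0.03, -0.3],
    [0, 0, 0, 0, 0, -0.06, -0.3],
    [0, 0, 0, 0, 0, -0.09, -0.3],
    [0, 0, 0, 0, 0, -0.11, -0.3],
    [0, 0, 0, 0.05, -0.05, -0.11, -0.3],
    [0, 0, 0, 0.09, -0.08, -0.11, -0.3],
    [0, 0, 0, 0.13, -0.11, -0.11, -0.3],
    [0, 0, 0, 0.17, -0.14, -0.11, -0.3],
    [0, 0, 0, 0.2, -0.16, -0.11, -0.3],
    [0, 0, 0, 0.2, -0.16, -0.11, -0.3]
  ]
}}

```text
time: 22.0
ee_pos: [0.3356, 0.0928, 0.324]
eef_rot: [0.497, 0.868, 0.001, 0.0]
ft_force: [0.8, -0.6, 0.3]
width: 0.0563
```

```bash
python3 e.py; python3 k.py 2>&1 | grep -A0 tray\ z; python3 - <<'E'
from h import *
for c in("top","scene"):
    im,d=camera(c); W=cloud(c,d); m=(np.hypot(W[...,0]-.578,W[...,1]+.002)<.06)&(W[...,2]>.236)&(W[...,2]<.27)&(d>0)
    P=W[m]; print(c,len(P),P.mean(0).round(4),P.max(0).round(4))
    for l in("jar","beaker","driver"): print(l,[(at_z(c,p,0)[:2].round(3),s) for p,s in tip(l,c)[:2]])
cv2.imwrite("pics/p.png",cv2.resize(im[100:320,190:450],None,fx=2.7,fy=2.7,interpolation=cv2.INTER_CUBIC)[...,::-1])
E
```

```text
22.0 [0.3356 0.0928 0.324 ] 0.0563 [ 0.83 -0.58  0.29] [-0.09 -0.08  0.03]
top tray z med 0.1044 plane [-0.0012  0.0024  0.1043]
top 111 [ 0.5763 -0.0008  0.2454] [0.5918 0.014  0.2523]
jar [(array([0.766, 0.201]), 0.88)]
beaker [(array([ 0.596, -0.003]), 0.74)]
driver [(array([0.787, 0.002]), 0.8)]
scene 108 [ 5.818e-01 -2.000e-04  2.454e-01] [0.5962 0.012  0.252 ]
jar [(array([0.753, 0.205]), 0.67), (array([ 0.405, -0.152]), 0.26)]
beaker [(array([ 0.751, -0.181]), 0.57)]
driver [(array([0.788, 0.002]), 0.82)]
```

View pics/p.png

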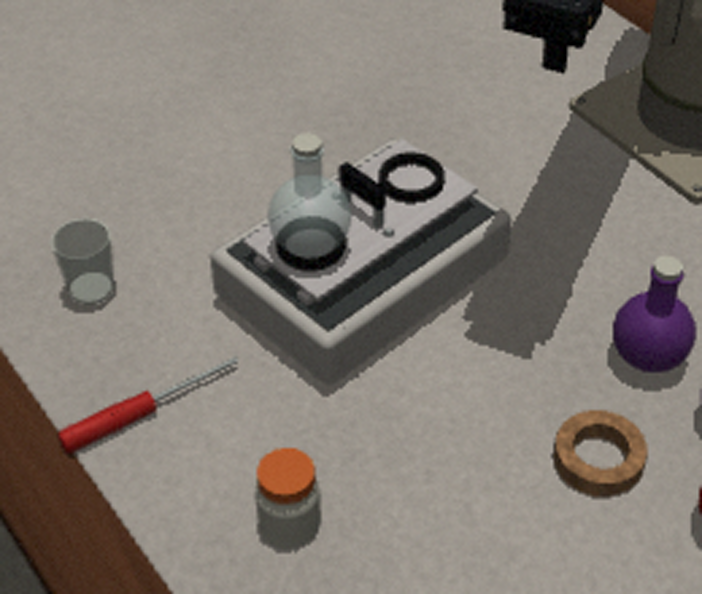

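The flask is upright in the seat at (310,215), with its stopper centred above it at height 0.247 as expected. The tray is flat on the carriage and the other things are untouched. Handing in.

```bash
python3 -c "
from bench import *
print(close_job())"
```

```text
the job is handed in; nothing more can be done
None
```

The tray is fitted on the shaker and the clear flask stands upright in seat_a. The job was handed in at about 22 s of the 72 s allowed.

**Tray:** I lowered it over the pins and followed the small sideways forces (about 2 N) until both holes dropped on. As it came to rest on the carriage, the last step briefly pressed with about 9 N up and 7.5 N sideways at the wrist. I eased off before letting go. Tray top measured 0.104 m by the top camera, which matches lying fully down.

**Flask:** I lifted it out of the cork ring by the neck and lowered it onto the seat with about 10 N of contact. I eased off before letting go. Its stopper is within about 4 mm of the seat centre (2 mm by the top camera) and at the expected height of about 0.247 m.

**Other things:** In the last picture the jar, beaker and screwdriver stand as before, and the arm is clear of everything. In the last top view the network reported a "beaker" at the flask's new place, which I took as a misdetection. The scene camera put the beaker at (0.751, -0.181), within about 7 mm of its starting position, which is normal scatter. The network positions for the jar scattered by about 15 mm and the tray-seat positions by a similar amount, so for these I relied on the pictures, depth and force instead.

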